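# Set the vapour extractor's damper to the third click

### The job

On the perfume bench stands a small vapour extractor with an upright click-stop lever on its top. Push the lever with a fingertip, without pinching it, fully back against its closed end (the end with the broad bar), then push it open again and leave it resting in the third click from closed (the closed position itself does not count), never going past that one. Leave the bottle, vial, jar and tumbler standing where they are.

Things in the scene. Friction and masses are not known exactly. Their poses are not given: they have to be found in the camera images.
- extractor: Grey box with bare aluminium top, 220 x 260 mm (x by y), 110 mm high, fixed. Origin: centre of its underside, on the table; z up; y = the way the lever opens, x across the slot. Turned at most 0.5 rad: its -y (closed) end is on the robot's right. The slot runs along y at x = -35 mm. The top is flat and clear but for the lever, two low end stops and the vial (strips under 3 mm).
- lever (a joint): Slide along extractor +y, m: 0 closed (rigid stop), 0.080 fully open. Six notches 16 mm apart: 0, then clicks one to five at 0.016, 0.032, 0.048, 0.064, 0.080. About 1 mm play, then leaving a notch takes 4 to 6 N, fading to under 1 N before the crest 8 mm on; it may hang there, and 2 to 3 mm past the crest it snaps ahead of the finger into the next notch. Starts in click one or two.
- lever_top (a point): Centre of the top of the lever, a plain black upright paddle, 160 mm above the table. The paddle is 30 mm wide (extractor x), 8 mm thick (extractor y) and 46 mm tall, its lower edge 4 mm above the extractor's top. Its two flat sides look to the extractor's +y and -y.
- face_open: The 4 mm thick half of the paddle with the flat side looking to the extractor's +y (push here to close). Origin at the foot of the paddle, on its mid-plane at the level of the extractor's top (z = 110 mm); the pushing side lies 4 mm along +y and reaches from 4 to 44 mm above it.
- face_closed: The other 4 mm half of the paddle, looking to the extractor's -y (push here to open). Same origin; the pushing side lies 4 mm along -y.
- closed_stop (a point): Middle of the top of the broad steel bar marking the closed end: 44 mm (x) by 12 mm (y), 5 mm high above the extractor's top. With the lever closed the bar's near edge is 8 mm from the paddle's -y side. The open end has a round stud instead, 14 mm across, also 5 mm high.
- dropper_bottle: Loose amber glass bottle with black cap, 36 mm diameter, 90 mm tall, on the table to the left of the extractor. Origin: centre of its underside. Leave alone.
- jar: Loose clear glass jar with metal lid, 52 mm diameter, 60 mm tall, on the table to the left of the extractor. Origin: centre of its underside. Leave alone.
- vial: Loose small clear vial with black cap, 22 mm diameter, 50 mm tall, standing on the extractor's top about 100 mm behind the slot (towards its +x edge). Origin: centre of its underside. Leave alone.
- tumbler: Loose glass tumbler holding paper test strips, 62 mm diameter, 85 mm tall (strips to about 135 mm), on the table to the right of the extractor. Origin: centre of its underside. Leave alone.

How it is judged (in metres and radians):
On the way, in this order (a step that is already met when the one before it is completed fails the run):
1. the lever is fully back at its closed end (value of joint lever below 0.003 m), for 0.2 s.
2. the lever rests in the third click (value of joint lever between 0.043 and 0.053 m), for 0.2 s.
At the end, for the whole second after the job is handed in: The lever rests still in the third click (0.048 m, within 5 mm) after having been fully closed, and the bottle, jar, vial and tumbler stand within 20 mm of where they were (all of step 2 and velocity of joint lever between -0.005 and 0.005 m/s and distance of each of dropper_bottle, jar, vial, tumbler from where it was at the start of the episode below 0.02 m); the robot touches nothing.
It fails at once if the lever is pushed with the arm or the gripper's body instead of a finger (contact force between the arm and face_open above 1 N or contact force between the arm and face_closed above 1 N).
It fails at once if the lever is pushed past the third click (value of joint lever above 0.058 m).
It fails at once if the lever is pinched: both of its sides pressed at once (contact force between the fingers and face_open above 1.5 N and contact force between the fingers and face_closed above 1.5 N).
It fails at once if a bottle, the jar, the vial or the tumbler is shoved, carried or lifted (distance of any of dropper_bottle, jar, vial, tumbler from where it was at the start of the episode above 0.025 m).
It fails at once if a bottle, the jar, the vial or the tumbler is tipped (angle between any of dropper_bottle, jar, vial, tumbler's own z axis and vertical above 0.5 rad).
It also fails if it takes over 72 s, if anything falls off the work surface, if the arm or the gripper's body presses on something with over 40 N, if the wrist force passes 120 N, or if a joint passes its speed limit or range.

### The arm

A 6-joint arm with a two-finger parallel gripper is mounted at the origin on the work surface. World frame = base frame: x ahead of the robot, y to its left, z up, the work surface at z = 0. Lengths are in m, angles in degrees, forces in N, time in s.
With the tool pointing down it reaches from about 0.3 to 0.75 m from the base axis. Payload 8.5 kg.
Tool frame: the origin (TCP) lies at the very end of the fingers, on their centre line; the grasp point (between the pads) lies 19 mm behind it; z points along the fingers, y is the line along which they close (so a half turn about z gives the same grasp; the last joint's range is limited). The gripper opens to 85 mm and grips with 20 to 120 N. Pads are 22 mm wide; open, the fingers measure 114 mm over their backs; the gripper's body (76 mm by 85 mm) begins 54 mm behind the grasp point. The pads swing forward as they close: fully open they stand 13 mm farther back than shut.
Start: joints at [64.956, 21.807, 74.336, -0, 83.858, -12.336], TCP at [0.121, 0.537, 0.231] pointing down, gripper open.
Joint ranges: [-178.18, 178.18], [-50.72, 133.34], [12.68, 142.11], [-81.47, 261.47], [9.98, 163.14], [-165.26, 165.26]. Speed limits (degrees/s): [136.94, 136.94, 180, 180, 180, 180].

### API

Orientations are given as a 3x3 rotation matrix whose columns are the frame's x, y, z axes.
In Python, from rig import * gives the robot as it stands. The module is installed in compiled form; this text tells all that it offers.
- The arm moves only by the shell command python3 -m pendant 'ROWS' [OPENING] [FORCE]. ROWS is JSON, a list of rows, each a list of 2 entries, a list of its own where there are three numbers: the shift along the tool's x, y, z as a fraction of full scale, then the turn, a rotation vector about the tool's x, y, z as a fraction of full scale. A call has 1 to 8 rows; each row shifts and turns the commanded pose from where the row before left it, along the tool's axes as they then stand; what a row does not reach is not made up. Full scale, the value 1, is 40 mm for a shift and 5 degrees for a turn. A row lasts 1/8 s, in which the tool goes at most 62.5 mm and 10.7 degrees, less where a joint would pass 70% of its speed; a pose out of reach is approached as far as the arm can. A call with a number of a shift or a turn outside -1 to 1 is refused whole. A call with a gripper value outside its range is refused whole. OPENING is the opening, from 0 (shut) to 1 (fully open), set as the call begins (- or left out, the last holds). The fingers move at their own pace and stop on an object; FORCE is the grip in N (left out, the last holds). Time passes only in rows, so rows that do not move let the fingers close. It gives the time, the measured TCP pose, the force, the opening and the grip force at its end, in the units of the state.
- observe(): the state, without advancing time (a new reading comes with each control period).
- get_image(name): name is "scene" or "top"; returns a dict with "img" (420x560x3 uint8, blue, green, red), "range_z" (420x560 float32, m along the optical axis (not along the pixel's ray), 0 where there is no reading), "camera_matrix" (3x3 intrinsics, pixels), "eye" and "rotation" of the camera in the world. Camera axes: x right, y down, z forward; pixel columns grow to the right and rows downward; lengths in m; the calibration is good to about 2 mm. A picture is of the moment at which its call begins.
- close_job(): hands the job in; it is judged then, once.
Trained networks look in the newest picture that a camera, given by its name, has taken for a name from the list of things; names that differ only in an ending like _2 or _b are one class to them, and where a whole thing is asked for, a point or a joint stands for the part that bears it (a point fixed in the world has none). Each returns a list of dicts, best first, with "conf" (0 to 1); they miss things now and then, are a little off and sometimes report something else, mostly with a low value. They report only what shows in the picture. A call takes as long as a camera call.
- regions_of(camera, query): "mask" (420x560 bool, what is visible of it).
- landmark_of(camera, query): "point" ([x, y, z] in m, in world coordinates, good to about 4 mm: a listed point, or the origin of a listed thing).
The state is a dict: "time_s": time; "q": joint angles; "qvel": joint speeds; "joint_efforts": joint torques, N m; "position": TCP position; "tool_rot": TCP orientation; "ft_force": force on the tool from outside, world axes, zero at the start; "wrist_torque": the same for the moment, N m; "grip_width": finger opening in m; "gripper_force": force on a finger pad.
Only numpy, scipy, OpenCV 4.12 (cv2) and the standard library are available. Lean on these libraries where they do the work, as an engineer would, in place of code of your own. Each camera call takes 0.05 s, during which the arm holds its last target. There are 200 camera calls.

## Working session

There is one attempt and no reset: what is moved stays moved. The work goes in short steps, Python scripts to look and compute and a shell command to move; the robot and the scene stay as the last step left them, time stands still between calls to the robot, and variables do not carry over. Pictures are saved under pics/ and viewed, at most 10 in all, crops included, and the job is handed in when it is done.

```bash
mkdir -p pics; cat > h.py <<'E'
from rig import *
import numpy as np, cv2
def px2w(c,u,v,z=None):
    K=np.array(c["camera_matrix"]);R=np.array(c["rotation"]);e=np.array(c["eye"])
    d=R@np.linalg.inv(K)@np.array([u,v,1.])
    if z is None: return e+d*c["range_z"][int(v),int(u)]
    return e+d*(z-e[2])/d[2]
def w2px(c,p):
    K=np.array(c["camera_matrix"]);R=np.array(c["rotation"]);e=np.array(c["eye"])
    q=K@(R.T@(np.array(p)-e)); return q[:2]/q[2]
E
python3 - <<'E'
from h import *
o=observe();print(o["time_s"],o["position"],np.round(o["tool_rot"],3).tolist(),o["ft_force"],o["grip_width"])
for n in("scene","top"):
    c=get_image(n);cv2.imwrite(f"pics/{n}0.png",c["img"]);print(n,np.round(c["eye"],3))
    for q in("lever_top","closed_stop","extractor","vial","tumbler","dropper_bottle","jar","face_open","face_closed"):
        for r in landmark_of(n,q)[:2]:print(q,round(r["conf"],2),np.round(r["point"],4),w2px(c,r["point"]).round())
E
```

```text
0.0 [0.1208559  0.53624103 0.23069299] [[-0.975, 0.22, -0.001], [0.22, 0.975, -0.001], [0.0, -0.002, -1.0]] [0.94876084 0.23577401 0.87161639] 0.08525413218466645
scene [1.155 0.113 0.552]
lever_top 0.73 [ 5.46e-01  9.51e-02 -1.00e-04] [299. 239.]
lever_top 0.48 [ 0.4891 -0.1312  0.1575] [190. 155.]
closed_stop 0.62 [ 0.4833 -0.1634  0.1157] [179. 171.]
extractor 0.9 [ 0.532  -0.1136 -0.0021] [203. 230.]
vial 0.84 [ 0.609  -0.1066  0.1117] [189. 210.]
tumbler 0.87 [ 0.4888 -0.3147  0.    ] [122. 212.]
dropper_bottle 0.57 [6.219e-01 7.800e-02 4.000e-04] [288. 265.]
jar 0.68 [0.5433 0.0936 0.0007] [298. 238.]
jar 0.33 [ 0.4921 -0.1322  0.1588] [189. 155.]
face_open 0.74 [ 0.4906 -0.1357  0.1122] [191. 174.]
face_closed 0.41 [ 0.4893 -0.1343  0.1124] [192. 174.]
top [0.451 0.074 1.073]
lever_top 0.58 [ 0.4875 -0.1322  0.1633] [398. 250.]
closed_stop 0.61 [ 0.4843 -0.1643  0.1122] [409. 253.]
extractor 0.92 [ 0.531  -0.1176 -0.0027] [372. 232.]
vial 0.61 [ 0.6111 -0.1077  0.1081] [375. 185.]
vial 0.36 [0.6223 0.0766 0.0008] [276. 189.]
tumbler 0.62 [ 0.4916 -0.3112  0.002 ] [468. 251.]
dropper_bottle 0.62 [ 0.6263  0.0744 -0.0011] [277. 187.]
jar 0.95 [ 0.5455  0.094  -0.002 ] [268. 226.]
face_open 0.38 [ 0.4892 -0.1345  0.1097] [393. 251.]
face_closed 0.69 [ 0.5294 -0.1191 -0.0046] [372. 233.]
```

```bash
python3 - <<'E'
import cv2
a=cv2.imread("pics/top0.png")[140:320,300:500];b=cv2.imread("pics/scene0.png")[110:290,100:340]
cv2.imwrite("pics/a.png",cv2.resize(a,None,fx=3.3,fy=3.3));cv2.imwrite("pics/b.png",cv2.resize(b,None,fx=3.3,fy=3.3))
E
```

```text
(no output)
```

View pics/a.png

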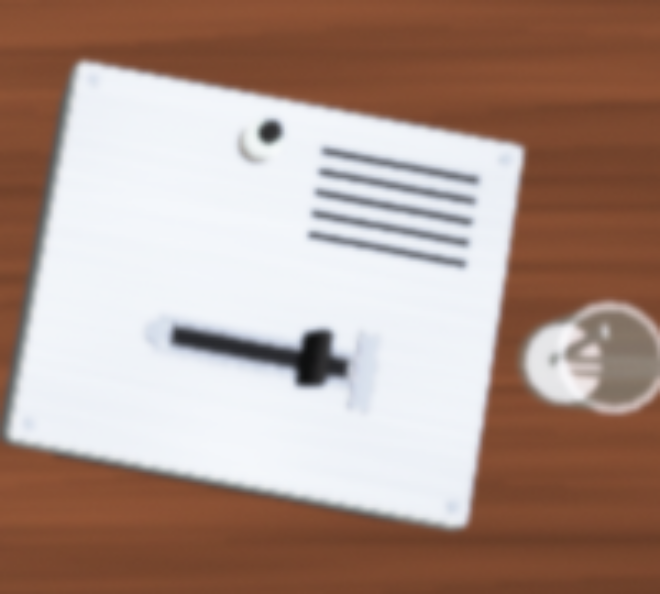

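View pics/b.png

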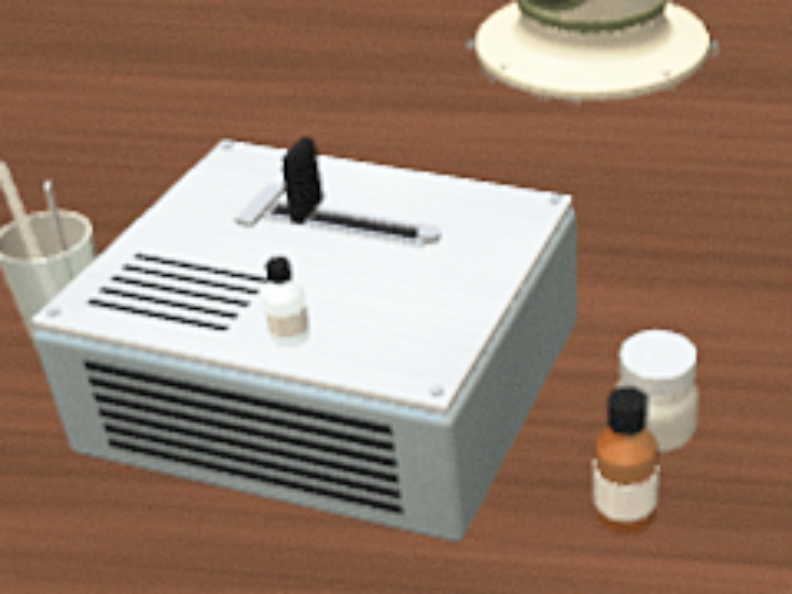

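Top crop: the extractor is yawed about -0.19 rad. The paddle is at crop (315,358), the broad bar at (363,372) on the right and the stud at (160,333) on the left. The vial is at (262,140), clear of the slot; the scene crop agrees. Next I'll fit the pose.

```bash
cat >> h.py <<'E'
def cloud(c):
    K=np.array(c["camera_matrix"]);R=np.array(c["rotation"]);e=np.array(c["eye"])
    v,u=np.mgrid[0:420,0:560];d=np.stack([(u-K[0,2])/K[0,0],(v-K[1,2])/K[1,1],np.ones(u.shape)],-1)*c["range_z"][...,None]
    return d@R.T+e
E
python3 - <<'E'
from h import *
c=get_image("top");P=cloud(c)
m=(abs(P[...,2]-.11)<.006)&(P[...,0]>.3)&(P[...,1]<.1)&(P[...,1]>-.3)
m=cv2.morphologyEx(m.astype(np.uint8),cv2.MORPH_OPEN,np.ones((5,5)))
n,l,s,ce=cv2.connectedComponentsWithStats(m);k=1+s[1:,4].argmax()
q=P[l==k];print(n,s[k],np.median(q[:,2]))
r=cv2.minAreaRect(q[:,:2].astype(np.float32));print("rect",r)
cr=[px2w(c,300+u/3.3,140+v/3.3,.11)[:2] for u,v in((80,62),(523,147),(467,528),(8,442))]
cr=np.array(cr);ctr=cr.mean(0);ey=(cr[0]+cr[3]-cr[1]-cr[2]);yaw=np.arctan2(-ey[0],ey[1]);print("corners",ctr,yaw,np.linalg.norm(cr-np.roll(cr,1,0),axis=1))
C=np.array(r[0]);
for nm,C in(("rect",C),("corn",ctr)):
  ex=np.array([np.cos(yaw),np.sin(yaw)]);ey=np.array([-ex[1],ex[0]])
  for cam in("top","scene"):
    cc=c if cam=="top" else get_image(cam);PP=cloud(cc)
    for q in("lever_top","closed_stop","vial"):
      for d in landmark_of(cam,q)[:2]:print(nm,cam,q,round(d["conf"],2),((np.array(d["point"][:2])-C)@np.stack([ex,ey],1)).round(4))
    E=(PP[...,:2]-C)@np.stack([ex,ey],1)
    b=(PP[...,2]>.125)&(PP[...,2]<.17)&(abs(E[...,0]+.035)<.03)&(abs(E[...,1])<.1)
    for lo,hi in((.125,.15),(.15,.17)):
      bb=b&(PP[...,2]>lo)&(PP[...,2]<hi);print(cam,"paddle",lo,bb.sum(),np.percentile(E[bb],[2,50,98],axis=0).round(4).tolist(),np.percentile(PP[bb][:,2],98) if bb.any() else 0)
E
```

```text
2 [  304   160   154   138 15430] 0.10996467236436347
rect ((0.5311639904975891, -0.116114541888237), (0.2546761631965637, 0.21425095200538635), 78.32067108154297)
corners [ 0.52976236 -0.11616288] -0.19905441672216628 [0.21632101 0.25340774 0.21452663 0.25462696]
rect top lever_top 0.49 [-0.0383 -0.0233]
rect top lever_top 0.42 [-0.0023 -0.201 ]
rect top closed_stop 0.77 [-0.0345 -0.0538]
rect top vial 0.49 [0.0749 0.0229]
top paddle 0.125 54 [[-0.0502, -0.0277], [-0.0373, -0.0202], [-0.0211, -0.0197]] 0.14869869370755762
top paddle 0.15 95 [[-0.0499, -0.0278], [-0.0355, -0.023], [-0.0218, -0.0197]] 0.1629698437601151
rect scene lever_top 0.64 [-0.0371 -0.024 ]
rect scene closed_stop 0.64 [-0.0361 -0.0598]
rect scene closed_stop 0.33 [-0.0363 -0.0247]
rect scene vial 0.62 [0.0777 0.02  ]
rect scene vial 0.53 [-0.0376 -0.0267]
scene paddle 0.125 125 [[-0.0514, -0.0258], [-0.0304, -0.0189], [-0.0208, -0.0174]] 0.14921466802763975
scene paddle 0.15 75 [[-0.05, -0.0242], [-0.0324, -0.0194], [-0.0218, -0.0176]] 0.1621375590823468
corn top lever_top 0.49 [-0.0369 -0.023 ]
corn top lever_top 0.42 [-0.0009 -0.2007]
corn top closed_stop 0.77 [-0.0331 -0.0534]
corn top vial 0.49 [0.0763 0.0232]
top paddle 0.125 54 [[-0.0489, -0.0273], [-0.036, -0.0199], [-0.0197, -0.0193]] 0.14869869370755762
top paddle 0.15 95 [[-0.0485, -0.0274], [-0.0341, -0.0226], [-0.0204, -0.0194]] 0.1629698437601151
corn scene lever_top 0.75 [-0.0355 -0.0269]
corn scene closed_stop 0.61 [-0.0367 -0.06  ]
corn scene vial 0.79 [0.0815 0.0241]
scene paddle 0.125 120 [[-0.0499, -0.0255], [-0.0281, -0.0185], [-0.0192, -0.0172]] 0.14957474189926728
scene paddle 0.15 75 [[-0.0493, -0.0246], [-0.0307, -0.019], [-0.0199, -0.0172]] 0.1624987179628392
```

```bash
python3 -m pendant '[[[-0.9,-0.95,0],[0,0,0]],[[-0.9,-0.95,0],[0,0,0]],[[-0.9,-0.95,0],[0,0,0]],[[-0.9,-0.95,0],[0,0,0]],[[-0.9,-0.95,0],[0,0,0]],[[-0.9,-0.95,0],[0,0,0]],[[-0.9,-0.95,0],[0,0,0]]]' 0 40
python3 -m pendant '[[[-0.9,-0.95,0],[0,0,0]],[[-0.9,-0.95,0],[0,0,0]],[[-0.9,-0.95,0],[0,0,0]],[[-0.9,-0.95,0],[0,0,0]],[[-0.9,-0.95,0],[0,0,0]],[[-0.9,-0.95,0],[0,0,0]],[[-0.9,-0.95,0],[0,0,0]]]'
python3 -m pendant '[[[0,0,0],[0,0,1]],[[0,0,0],[0,0,1]],[[0,0,0],[0,0,1]],[[0,0,0],[0,0,1]],[[0,0,0],[0,0,1]],[[0,0,0],[0,0,1]],[[0,0,0],[0,0,1]],[[0,0,0],[0,0,1]]]'
python3 -m pendant '[[[0,0,0],[0,0,1]],[[0,0,0],[0,0,1]],[[0,0,0],[0,0,1]],[[0,0,0],[0,0,1]],[[0,0,0],[0,0,1]],[[0,0,0],[0,0,1]],[[0,0,0],[0,0,1]],[[0,0,0],[0,0,1]]]'
cat > st.py <<'E'
from h import *
o=observe();C=np.array([.5305,-.1161]);yaw=-.201
ex=np.array([np.cos(yaw),np.sin(yaw)]);ey=np.array([-ex[1],ex[0]])
p=np.array(o["position"]);R=np.array(o["tool_rot"]);f=np.array(o["ft_force"])
print("t",o["time_s"],"pos",p.round(4),"ext",(p[:2]-C)@ex.round(5),(p[:2]-C)@ey,"F ext",(f[:2]@ex).round(2),(f[:2]@ey).round(2),f[2].round(2))
print("q",np.round(o["q"],1),"tool x.ey",R[:2,0]@ey,"x.ex",R[:2,0]@ex,"y.ex",R[:2,1]@ex,"w",o["grip_width"],R[2].round(4))
E
python3 st.py
```

```text
time_s: 2.62
position: [0.3089, 0.2201, 0.2316]
tool_rot: [[-0.976, 0.22, 0.001], [0.22, 0.976, 0.0], [-0.001, 0.0, -1.0]]
ft_force: [0.6, 1.1, 0.1]
grip_width: -0.0001
gripper_force: 0.0
time_s: 3.5
position: [0.4963, -0.095, 0.2314]
tool_rot: [[-0.975, 0.22, 0.0], [0.22, 0.975, -0.0], [-0.0, 0.0, -1.0]]
ft_force: [0.5, 0.8, 0.3]
grip_width: 0.0003
gripper_force: 0.0
time_s: 4.5
position: [0.4956, -0.0933, 0.2314]
tool_rot: [[-0.604, 0.797, 0.0], [0.797, 0.604, -0.0], [-0.0, 0.0, -1.0]]
ft_force: [-0.8, -0.4, -0.8]
grip_width: -0.0001
gripper_force: 0.0
time_s: 5.5
position: [0.4956, -0.0933, 0.2314]
tool_rot: [[0.05, 0.999, 0.0], [0.999, -0.05, -0.0], [-0.0, 0.0, -1.0]]
ft_force: [-0.1, -0.4, 1.2]
grip_width: 0.0003
gripper_force: 0.0
t 5.5 pos [ 0.4956 -0.0933  0.2314] ext -0.0387408892699401 0.015358475783797447 F ext -0.03 -0.42 1.21
q [-24.1  17.2  81.4  -0.   81.4 -21.3] tool x.ey 0.9886349235359541 x.ex -0.15033624131197043 y.ex 0.9886349196575891 w 0.0002706556826661842 [-1.e-04  1.e-04 -1.e+00]
```

```bash
python3 -m pendant '[[[0,0,0],[0,0,0.86]],[[0,0,0],[0,0,0.86]],[[0,0.09,0],[0,0,0]],[[0,0,0.6],[0,0,0]],[[0,0,0.6],[0,0,0]],[[0,0,0.6],[0,0,0]],[[0,0,0.5],[0,0,0]],[[0,0,0.25],[0,0,0]]]' >/dev/null; python3 st.py
python3 - <<'E'
from h import *
c=get_image("scene");cv2.imwrite("pics/c1.png",cv2.resize(c["img"][40:260,110:310],None,fx=2.7,fy=2.7))
E
```

```text
t 6.5 pos [ 0.4991 -0.094   0.1285] ext -0.03519786716020821 0.015379649268137379 F ext -0.0 0.12 0.21
q [-24.   23.6  90.2  -0.   66.2 -12.8] tool x.ey 0.9999879075142649 x.ex -0.004911700696161584 y.ex 0.9999873425909306 w 0.0002031175679451949 [ 2.0e-04 -1.1e-03 -1.0e+00]
```

View pics/c1.png

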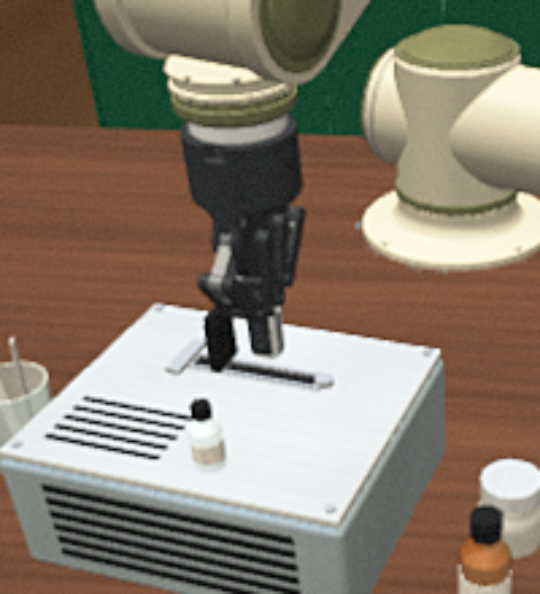

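The fingertips at (265,335) stand on the open side of the paddle at (220,340). Next I approach slowly and push to close.

```bash
python3 -m pendant '[[[-0.12,0,0],[0,0,0]],[[-0.12,0,0],[0,0,0]],[[-0.12,0,0],[0,0,0]],[[-0.12,0,0],[0,0,0]],[[0,0,0],[0,0,0]]]' >/dev/null; python3 st.py|head -1
for i in 1 ; do python3 -m pendant '[[[-0.05,0,0],[0,0,0]],[[-0.05,0,0],[0,0,0]],[[-0.02,0,0],[0,0,0]]]' >/dev/null; python3 st.py|head -1;done
python3 -m pendant '[[[-0.03,0,0],[0,0,0]],[[0,0,0],[0,0,0]]]' >/dev/null; python3 st.py|head -1
python3 -m pendant '[[[-0.03,0,0],[0,0,0]],[[0,0,0],[0,0,0]]]' >/dev/null; python3 st.py|head -1
```

```text
t 7.175 pos [ 0.4954 -0.1133  0.1294] ext -0.03499984628534129 -0.004241954529908437 F ext 0.2 0.62 -0.18
t 7.55 pos [ 0.4944 -0.1176  0.1293] ext -0.03504721735094496 -0.008662053660183097 F ext 0.61 1.86 -0.06
t 7.8 pos [ 0.4943 -0.1184  0.1294] ext -0.035061474387878946 -0.009449667553688017 F ext 0.62 4.39 1.2
t 8.05 pos [ 0.494  -0.1196  0.1294] ext -0.03505637283970259 -0.0107328125595154 F ext -0.08 4.28 0.76
```

```bash
python3 -m pendant '[[[-0.04,0,0],[0,0,0]],[[-0.04,0,0],[0,0,0]],[[-0.04,0,0],[0,0,0]],[[-0.04,0,0],[0,0,0]]]' >/dev/null; python3 st.py|head -1
python3 -m pendant '[[[-0.04,0,0],[0,0,0]],[[-0.04,0,0],[0,0,0]],[[-0.03,0,0],[0,0,0]]]' >/dev/null; python3 st.py|head -1
python3 -m pendant '[[[-0.04,0,0],[0,0,0]],[[-0.03,0,0],[0,0,0]],[[0,0,0],[0,0,0]]]' >/dev/null; python3 st.py|head -1
python3 - <<'E'
from h import *
c=get_image("scene");cv2.imwrite("pics/c2.png",cv2.resize(c["img"][130:220,140:260],None,fx=5,fy=5))
E
```

```text
t 8.55 pos [ 0.4926 -0.1266  0.1293] ext -0.03504191796282354 -0.01790170115675919 F ext -0.13 0.02 -0.06
t 8.925 pos [ 0.4918 -0.1308  0.1293] ext -0.034976031571065276 -0.02208352077813541 F ext -0.36 0.26 -0.05
t 9.3 pos [ 0.4914 -0.1325  0.1293] ext -0.035000879229486984 -0.023910749057169244 F ext 1.19 5.34 1.1
```

View pics/c2.png

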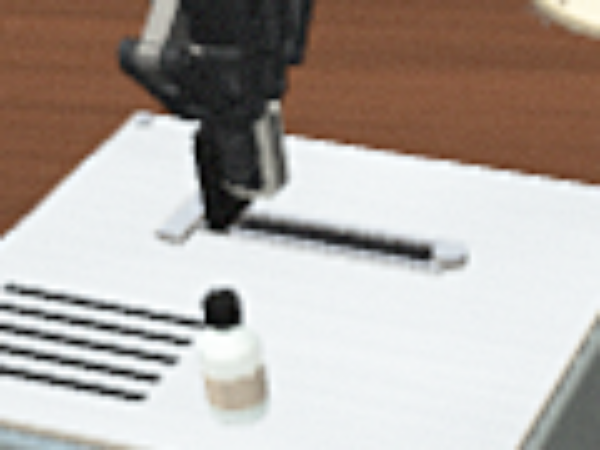

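The paddle foot at (225,220) is right beside the bar at (185,222). I'll press a little more to confirm it's on the rigid stop.

```bash
python3 -m pendant '[[[-0.03,0,0],[0,0,0]],[[0,0,0],[0,0,0]],[[0,0,0],[0,0,0]]]' >/dev/null; python3 st.py|head -1
python3 -m pendant '[[[0.1,0,0],[0,0,0]],[[0.3,0,0],[0,0,0]],[[0,0,0],[0,0,0]],[[0,0,-0.4],[0,0,0]],[[0,0,-0.4],[0,0,0]],[[0,0,-0.4],[0,0,0]]]' >/dev/null; python3 st.py
python3 - <<'E'
from h import *
C=np.array([.5305,-.1161]);yaw=-.201
ex=np.array([np.cos(yaw),np.sin(yaw)]);ey=np.array([-ex[1],ex[0]])
for cam in("scene","top"):
    PP=cloud(get_image(cam));E=(PP[...,:2]-C)@np.stack([ex,ey],1)
    b=(PP[...,2]>.125)&(PP[...,2]<.158)&(abs(E[...,0]+.035)<.03)&(abs(E[...,1])<.1)
    print(cam,b.sum(),np.percentile(E[b],[2,50,98],axis=0).round(4).tolist())
    for q in("lever_top","closed_stop"):
      for d in landmark_of(cam,q)[:1]:print(q,round(d["conf"],2),((np.array(d["point"][:2])-C)@np.stack([ex,ey],1)).round(4))
E
```

```text
t 9.725 pos [ 0.4914 -0.1326  0.1293] ext -0.03503034320508693 -0.023968396311557477 F ext 0.69 11.04 1.37
t 10.475 pos [ 0.4942 -0.1189  0.1778] ext -0.03505529066725848 -0.009972258032852262 F ext 0.19 0.41 0.02
q [-26.9  20.4  86.1  -0.   73.5 -15.6] tool x.ey 0.9999932284166503 x.ex -0.0036712296207194353 y.ex 0.9999932603068187 w 0.00018326479084223625 [-3.e-04 -0.e+00 -1.e+00]
scene 162 [[-0.051, -0.0413], [-0.0303, -0.0341], [-0.0203, -0.0326]]
lever_top 0.78 [-0.0351 -0.0384]
closed_stop 0.62 [-0.0373 -0.0574]Traceback (most recent call last):
  File "<stdin>", line 7, in <module>
    return _quantile_unchecked(
        a, q, axis, out, overwrite_input, method, keepdims, weights)
    return _ureduce(a,
                    func=_quantile_ureduce_func,
    ...<5 lines>...
                    overwrite_input=overwrite_input,
                    method=method)
    r = func(a, **kwargs)
    result = _quantile(arr,
                       quantiles=q,
    ...<2 lines>...
                       out=out,
                       weights=wgt)
    slices_having_nans = np.isnan(arr[-1, ...])
                                  ~~~^^^^^^^^^
IndexError: index -1 is out of bounds for axis 0 with size 0
```

Closed is confirmed: 11 N with no motion. Now I cross over to the closed side.

```bash
python3 -m pendant '[[[-0.5,0,0],[0,0,0]],[[-0.5,0,0],[0,0,0]],[[-0.5,0,0],[0,0,0]],[[0,0,0],[0,0,0]],[[0,0,0.4],[0,0,0]],[[0,0,0.4],[0,0,0]],[[0,0,0.4],[0,0,0]],[[0,0,0],[0,0,0]]]' >/dev/null; python3 st.py
python3 -m pendant '[[[0.1,0,0],[0,0,0]],[[0.1,0,0],[0,0,0]],[[0.08,0,0],[0,0,0]],[[0,0,0],[0,0,0]]]' >/dev/null; python3 st.py|head -1
python3 -m pendant '[[[0.04,0,0],[0,0,0]],[[0.03,0,0],[0,0,0]],[[0,0,0],[0,0,0]]]' >/dev/null; python3 st.py|head -1
python3 -m pendant '[[[0.03,0,0],[0,0,0]],[[0,0,0],[0,0,0]]]' >/dev/null; python3 st.py|head -1
```

```text
t 11.675 pos [ 0.482  -0.1768  0.1284] ext -0.035408968979654204 -0.06917207666554616 F ext 0.19 0.27 -0.41
q [-33.4  24.2  89.3   0.   66.7 -22.1] tool x.ey 0.9999913678988529 x.ex -0.004015434509156299 y.ex 0.9999890400715913 w 0.0001153893770102178 [ 0.0011 -0.0024 -1.    ]
t 12.175 pos [ 0.4847 -0.1663  0.1295] ext -0.03483308385814323 -0.05836542937916261 F ext 0.17 -0.16 0.02
t 12.55 pos [ 0.4852 -0.1638  0.1293] ext -0.034886191595295275 -0.05577673749428084 F ext 0.83 -0.56 1.04
t 12.8 pos [ 0.4854 -0.1626  0.1293] ext -0.03488626363333375 -0.05458184826625407 F ext 0.47 0.39 0.6
```

```bash
python3 -m pendant '[[[0.03,0,0],[0,0,0]],[[0.03,0,0],[0,0,0]],[[0,0,0],[0,0,0]]]' >/dev/null; python3 st.py|head -1
python3 -m pendant '[[[0.03,0,0],[0,0,0]],[[0.03,0,0],[0,0,0]],[[0.03,0,0],[0,0,0]],[[0,0,0],[0,0,0]]]' >/dev/null; python3 st.py|head -1
python3 -m pendant '[[[0.03,0,0],[0,0,0]],[[0.03,0,0],[0,0,0]],[[0.03,0,0],[0,0,0]],[[0,0,0],[0,0,0]]]' >/dev/null; python3 st.py|head -1
python3 -m pendant '[[[0.03,0,0],[0,0,0]],[[0.03,0,0],[0,0,0]],[[0,0,0],[0,0,0]]]' >/dev/null; python3 st.py|head -1
```

```text
t 13.175 pos [ 0.4859 -0.1606  0.1294] ext -0.034838097878246564 -0.05250447267439885 F ext -0.63 -2.45 0.59
t 13.675 pos [ 0.4866 -0.1568  0.1294] ext -0.0348419080753185 -0.04866078219504727 F ext -0.62 -2.1 0.1
t 14.175 pos [ 0.4873 -0.1528  0.1293] ext -0.03504540091335603 -0.04456219685936128 F ext 0.07 -0.04 -0.41
t 14.55 pos [ 0.4878 -0.1507  0.1293] ext -0.03494977325306152 -0.04246682735570692 F ext 0.17 -1.12 0.55
```

```bash
python3 -m pendant '[[[0.03,0,0],[0,0,0]],[[0.03,0,0],[0,0,0]],[[0,0,0],[0,0,0]]]' >/dev/null; python3 st.py|head -1
python3 -m pendant '[[[0.03,0,0],[0,0,0]],[[0.03,0,0],[0,0,0]],[[0,0,0],[0,0,0]]]' >/dev/null; python3 st.py|head -1
python3 -m pendant '[[[0.03,0,0],[0,0,0]],[[0.03,0,0],[0,0,0]],[[0,0,0],[0,0,0]]]' >/dev/null; python3 st.py|head -1
python3 -m pendant '[[[0.03,0,0],[0,0,0]],[[0.03,0,0],[0,0,0]],[[0,0,0],[0,0,0]]]' >/dev/null; python3 st.py|head -1
python3 - <<'E'
from h import *
C=np.array([.5305,-.1161]);yaw=-.201
ex=np.array([np.cos(yaw),np.sin(yaw)]);ey=np.array([-ex[1],ex[0]])
c=get_image("scene");cv2.imwrite("pics/c3.png",cv2.resize(c["img"][130:220,140:260],None,fx=5,fy=5))
for d in landmark_of("scene","lever_top")[:1]:print(round(d["conf"],2),((np.array(d["point"][:2])-C)@np.stack([ex,ey],1)).round(4))
E
```

```text
t 14.925 pos [ 0.4883 -0.1485  0.1293] ext -0.0349350705132571 -0.04015849217260651 F ext -0.48 0.68 0.47
t 15.3 pos [ 0.4887 -0.1461  0.1293] ext -0.03493902528453871 -0.0377414530729928 F ext -0.14 0.05 -0.29
t 15.675 pos [ 0.4891 -0.1444  0.1294] ext -0.03491723994094899 -0.03603511537502206 F ext -0.61 -4.58 1.23
t 16.05 pos [ 0.4897 -0.1416  0.1294] ext -0.034908576710109204 -0.03314930237873294 F ext -0.7 -0.89 0.44
0.76 [-0.0372 -0.0213]
```

View pics/c3.png

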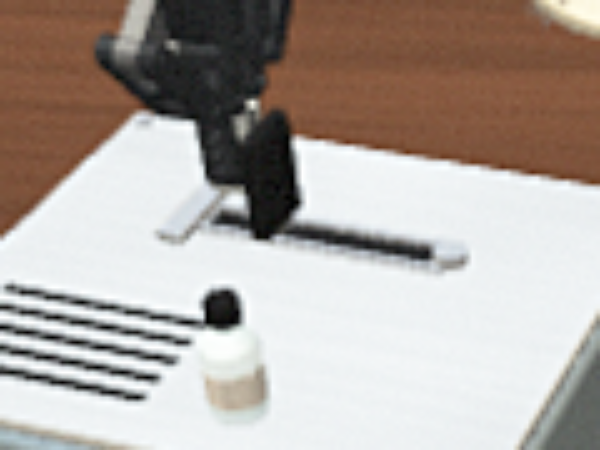

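The paddle at (270,180) has left click one with the finger behind it, which matches the measured forces. Continuing towards click two.

```bash
python3 -m pendant '[[[0.03,0,0],[0,0,0]],[[0.03,0,0],[0,0,0]],[[0.03,0,0],[0,0,0]],[[0,0,0],[0,0,0]]]' >/dev/null; python3 st.py|head -1
python3 -m pendant '[[[0.03,0,0],[0,0,0]],[[0.03,0,0],[0,0,0]],[[0,0,0],[0,0,0]]]' >/dev/null; python3 st.py|head -1
python3 -m pendant '[[[0.03,0,0],[0,0,0]],[[0.03,0,0],[0,0,0]],[[0,0,0],[0,0,0]]]' >/dev/null; python3 st.py|head -1
python3 -m pendant '[[[0.03,0,0],[0,0,0]],[[0.03,0,0],[0,0,0]],[[0,0,0],[0,0,0]]]' >/dev/null; python3 st.py|head -1
python3 -m pendant '[[[0.03,0,0],[0,0,0]],[[0,0,0],[0,0,0]]]' >/dev/null; python3 st.py|head -1
python3 - <<'E'
from h import *
C=np.array([.5305,-.1161]);yaw=-.201
ex=np.array([np.cos(yaw),np.sin(yaw)]);ey=np.array([-ex[1],ex[0]])
c=get_image("scene")
for d in landmark_of("scene","lever_top")[:1]:print(round(d["conf"],2),((np.array(d["point"][:2])-C)@np.stack([ex,ey],1)).round(4))
E
```

```text
t 16.65 pos [ 0.4903 -0.1374  0.1292] ext -0.03510164867437747 -0.028935704789122284 F ext 0.5 -0.49 0.16
t 17.025 pos [ 0.4908 -0.1354  0.1293] ext -0.03500938703377088 -0.02686521580508724 F ext 0.23 0.45 0.02
t 17.4 pos [ 0.4913 -0.1332  0.1293] ext -0.03500192451392547 -0.0245476249231901 F ext 0.55 -0.13 0.03
t 17.775 pos [ 0.4918 -0.1308  0.1293] ext -0.035032043986769276 -0.022137589187819905 F ext 1.11 -0.18 -0.57
t 18.025 pos [ 0.492  -0.1297  0.1293] ext -0.034987420397760025 -0.021009306816868127 F ext -0.87 -0.9 0.96
0.53 [-0.0343 -0.0103]
```

```bash
python3 -m pendant '[[[0.03,0,0],[0,0,0]],[[0,0,0],[0,0,0]]]' >/dev/null; python3 st.py|head -1
python3 -m pendant '[[[0.03,0,0],[0,0,0]],[[0,0,0],[0,0,0]]]' >/dev/null; python3 st.py|head -1
python3 -m pendant '[[[0.03,0,0],[0,0,0]],[[0.03,0,0],[0,0,0]],[[0,0,0],[0,0,0]]]' >/dev/null; python3 st.py|head -1
python3 -m pendant '[[[0.03,0,0],[0,0,0]],[[0.03,0,0],[0,0,0]],[[0,0,0],[0,0,0]]]' >/dev/null; python3 st.py|head -1
```

```text
t 18.375 pos [ 0.4922 -0.1289  0.1294] ext -0.03496926290065047 -0.020238484415126132 F ext -0.55 -4.97 -0.29
t 18.625 pos [ 0.4925 -0.1277  0.1294] ext -0.03495520234152352 -0.018919998366907147 F ext -0.89 -3.8 0.04
t 19.0 pos [ 0.4931 -0.1246  0.1293] ext -0.03499030052315657 -0.015848063605927516 F ext -0.15 -0.65 0.4
t 19.375 pos [ 0.4934 -0.1222  0.1293] ext -0.03514674150707972 -0.013361638672465398 F ext 0.71 -0.19 0.26
```

```bash
python3 -m pendant '[[[0.03,0,0],[0,0,0]],[[0.03,0,0],[0,0,0]],[[0,0,0],[0,0,0]],[[0,0,0],[0,0,0]]]' >/dev/null; python3 st.py|head -1
python3 - <<'E'
from h import *
C=np.array([.5305,-.1161]);yaw=-.201
ex=np.array([np.cos(yaw),np.sin(yaw)]);ey=np.array([-ex[1],ex[0]])
c=get_image("scene");cv2.imwrite("pics/c4.png",cv2.resize(c["img"][130:220,140:260],None,fx=5,fy=5))
for d in landmark_of("scene","lever_top")[:1]:print(round(d["conf"],2),((np.array(d["point"][:2])-C)@np.stack([ex,ey],1)).round(4))
E
```

```text
t 19.875 pos [ 0.4939 -0.1202  0.1293] ext -0.035052484433536674 -0.011361626925651337 F ext -0.57 -0.56 -0.25
0.53 [-0.0375  0.0063]
```

View pics/c4.png

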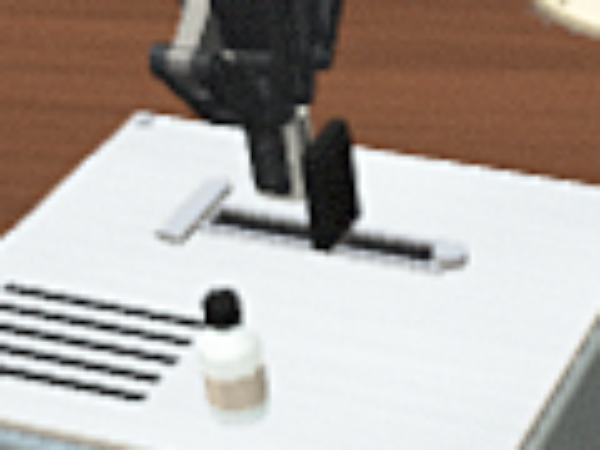

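The paddle at (335,185) is past the click-two crest. I'll nudge 1.6 mm more, still short of click three's contact point, then back off and measure.

```bash
python3 -m pendant '[[[0.04,0,0],[0,0,0]],[[0,0,0],[0,0,0]],[[0,0,0],[0,0,0]]]' >/dev/null; python3 st.py|head -1
python3 -m pendant '[[[-0.2,0,0],[0,0,0]],[[-0.4,0,0],[0,0,0]],[[0,0,-0.4],[0,0,0]],[[0,0,-0.6],[0,0,0]],[[0,0,-0.6],[0,0,0]],[[0,0,-0.6],[0,0,0]],[[0,0,-0.6],[0,0,0]],[[0,0,0],[0,0,0]]]' >/dev/null; python3 st.py|head -1
python3 - <<'E'
from h import *
C=np.array([.5305,-.1161]);yaw=-.201
ex=np.array([np.cos(yaw),np.sin(yaw)]);ey=np.array([-ex[1],ex[0]])
for cam in("scene","top"):
    c=get_image(cam);PP=cloud(c);E=(PP[...,:2]-C)@np.stack([ex,ey],1)
    if cam=="scene":cv2.imwrite("pics/c5.png",cv2.resize(c["img"][60:240,110:350],None,fx=3.3,fy=3.3))
    b=(PP[...,2]>.125)&(PP[...,2]<.165)&(abs(E[...,0]+.035)<.03)&(abs(E[...,1])<.1)
    if b.any():print(cam,b.sum(),np.percentile(E[b],[2,50,98],axis=0).round(4).tolist())
    for q in("lever_top","closed_stop","vial","tumbler","jar","dropper_bottle"):
      for d in landmark_of(cam,q)[:1]:print(q,round(d["conf"],2),((np.array(d["point"][:2])-C)@np.stack([ex,ey],1)).round(4),np.round(d["point"],3))
E
```

```text
t 20.35 pos [ 0.4942 -0.1187  0.1293] ext -0.03505077763466506 -0.009819595075569015 F ext -0.3 0.43 -0.15
t 21.35 pos [ 0.4898 -0.1435  0.2426] ext -0.034397648025467624 -0.03492794631685213 F ext 0.14 -0.67 0.4
scene 196 [[-0.0507, 0.0067], [-0.0309, 0.0135], [-0.0197, 0.0149]]
closed_stop 0.63 [-0.0371 -0.0603] [ 0.482 -0.168  0.115]
vial 0.57 [0.0803 0.0255] [ 0.614 -0.107  0.114]
tumbler 0.94 [ 0.0017 -0.1998] [ 0.492 -0.312  0.003]
jar 0.63 [-0.0253  0.2055] [ 0.547  0.09  -0.006]
dropper_bottle 0.76 [0.051  0.2083] [0.622 0.078 0.004]
top 135 [[-0.0495, 0.005], [-0.0354, 0.0109], [-0.0201, 0.0126]]
lever_top 0.62 [-0.0395  0.0067] [ 0.493 -0.102  0.163]
closed_stop 0.74 [-0.037  -0.0565] [ 0.483 -0.164  0.112]
vial 0.69 [0.0749 0.0225] [ 0.608 -0.109  0.107]
tumbler 0.51 [-0.0342 -0.0591] [ 0.485 -0.167  0.11 ]
jar 0.63 [-0.0285  0.207 ] [ 0.544  0.092 -0.002]
dropper_bottle 0.66 [0.053  0.2062] [ 0.624  0.075 -0.002]
```

View pics/c5.png

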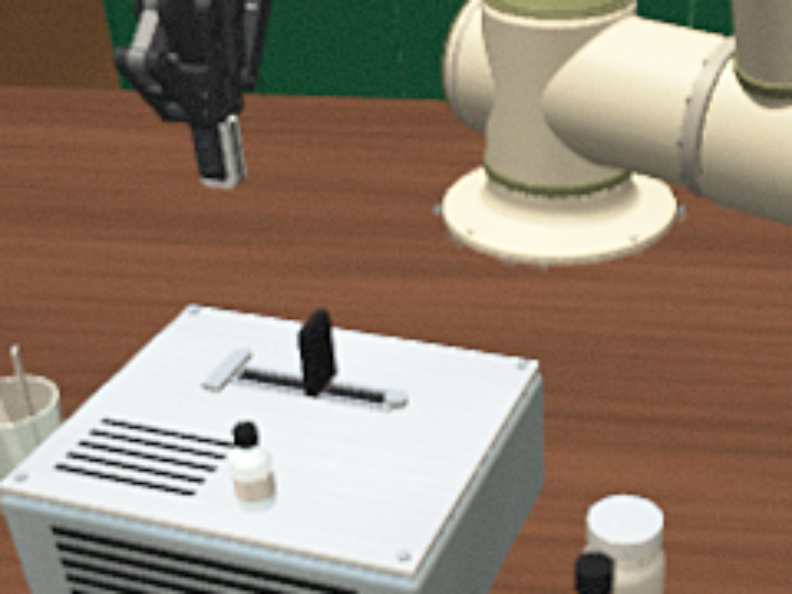

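The paddle has moved 47.6 mm from closed in the scene depth data, and 32 mm from click one in the top view. It rests in click three, the loose items haven't moved and the arm is clear.

```bash
python3 -c "
from rig import *
print(close_job())"
```

```text
the job is handed in; nothing more can be done
None
```

The lever was pushed fully closed, then opened with a fingertip and left resting in the third click (about 0.048 m by both cameras), with the bottle, jar, vial and tumbler undisturbed; the job is handed in, but no verdict was shown.

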